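# Clamp the watch case and torque the knob to its click

## Task

Clamp the watch case in its fixture: first swing the clamp lever all the way down over the watch, then turn the knurled knob clockwise (seen from above) until its spring arm clicks over the hump and drops into the notch. The notch is hidden, so feel and watch for the click and stop there: do not drive the arm out of the far side of the notch. Leave the watch lying flat in its cradle, and the bowl, glass cube and tweezers where they are.

Things in the scene. Friction and masses are not known exactly. Their poses are not given: they have to be found in the camera images.
- clamp: Heavy fixed aluminium base of the watch clamp, 100 x 250 mm, 36 mm high. Origin: centre of its underside; x across (at yaw 0 away from the robot), y along, z up. On top: at y = +60 mm a round blue plastic cradle (radius 26 mm, rim 11 mm above the base top) with the watch in it, and the clamp lever; at y = -60 mm the torque knob with its spring arm.
- lever_hinge (a point): Hinge axis of the clamp lever, at (42, 60, 61) mm in the frame of the base; the axis is parallel to the base's y. Two cheeks 28 mm apart over their outsides stand around it.
- lever_grip (a point): Middle of the lever's black handle, 95 mm from the hinge axis. The handle is 42 mm long, 16 mm wide (along the base's y), 13 mm thick; the rest of the lever is a steel bar 12 x 8 mm. Shut, the lever lies level over the watch and points along the base's -x, the handle 61 mm above the desk.
- lever (a joint): Angle of the clamp lever, rad: 0 = fully shut (level, resting at its stop just over the watch), pi/2 = upright, up to 2.0 = leaning back over the hinge (towards the base's +x). Stiff hinge: stays where it is left. It starts open.
- knob_grip (a point): Point on the knob's upright axis at mid-grip, 66 mm above the desk, fixed to the base (does not turn). The knob is a black knurled round grip, 38 mm in diameter, 52 to 78 mm above the desk, over a steel skirt 56 mm in diameter (top 52 mm above the desk).
- pawl (a joint): Swing of the spring arm that rides on the knob's hidden cam, rad, growing as its tip swings outward (base +x). About -0.02 at the start, about 0.14 on the hump; at the click it drops to about -0.16: seated in the notch, which spans about 0.4 rad of knob turn. Past the notch it is pushed out to about 0.22: overturned (it counts from 0.18).
- pawl_tip (a point): Top of the round stud (10 mm) at the free end of the spring arm, 88 mm from its pivot, 52 mm above the desk. The dark steel arm, 100 x 7 mm, lies flat beside the knob on the base's +x side, its top 49 mm above the desk, its pivot 36 mm from the knob axis to the base's +y. At the click the tip swings in by about 12 mm from its starting place.
- cradle (a point): Centre of the inner floor of the blue cradle, 40 mm above the desk, inner radius 21 mm.
- watch: Round steel watch case, 37 mm in diameter, 12 mm high, lying loose in the cradle. Origin: centre of its underside; z up.
- bowl: White ceramic bowl, 100 mm in diameter, 42 mm high. Origin: centre of its underside.
- glass_cube: Glass cube, 45 mm. Origin: centre of its underside.
- tweezers: Steel tweezers lying flat, 130 mm long along their x, 12 mm wide, 6 mm high. Origin: middle of the underside.
- knob_top (a point): Centre of the knob's top, 78 mm above the desk, fixed to the base. The knob turns clockwise from above; the click lies an unknown 1.6 to 3.2 rad of turning away, more than one grasp. Turning takes about 0.06 N m, about 0.2 N m just before the click; past the notch it rises steeply to over 0.3 N m. Anticlockwise it soon meets a stop.
Things that resemble listed ones, but are neither listed nor needed, are in the scene too. Of the things shaped like the watch, the steel one is meant.

How it is judged:
On the way, in this order (a step that is already met when the one before it is completed fails the run):
1. the clamp lever is swung fully shut over the watch (value of joint lever below 0.08 rad), for 0.2 s.
2. the spring arm rides up on the hump (value of joint pawl above 0.1 rad).
3. the knob clicks: the spring arm has dropped into the notch (value of joint pawl below -0.08 rad), for 0.2 s.
At the end, for the whole second after the job is handed in: The lever is shut (within 0.08 rad of its stop), the spring arm sits in the notch (pawl angle below -0.08 rad), and the watch lies flat and at rest in its cradle (within 6 mm of its centre, tilted less than 0.15 rad) (value of joint lever below 0.08 rad and value of joint pawl below -0.08 rad and horizontal distance between watch and cradle below 0.006 m and angle between watch's own z axis and vertical below 0.15 rad and linear speed of watch below 0.02 m/s); the robot touches nothing.
It fails at once if the knob is driven out of the far side of the notch, or the spring arm is bent out (pawl beyond 0.18 rad) (value of joint pawl above 0.18 rad).
It fails at once if the bowl is moved by more than 30 mm (distance of bowl from where it was at the start of the episode above 0.03 m).
It fails at once if the glass cube is moved by more than 30 mm (distance of glass_cube from where it was at the start of the episode above 0.03 m).
It fails at once if the tweezers are moved by more than 30 mm (distance of tweezers from where it was at the start of the episode above 0.03 m).
It also fails if it takes over 72 s, if anything falls off the work surface, if the arm or the gripper's body presses on something with over 40 N, if the wrist force passes 120 N, or if a joint passes its speed limit or range.

## Robot

A 7-joint arm with a two-finger parallel gripper is mounted at the origin on the work surface. World frame = base frame: x ahead of the robot, y to its left, z up, the work surface at z = 0. Lengths are in m, angles in rad, forces in N, time in s.
With the tool pointing down it reaches from about 0.425 to 1.025 m from the base axis. Payload 9.4 kg.
Tool frame: the origin (TCP) lies at the very end of the fingers, on their centre line; the grasp point (between the pads) lies 19 mm behind it (r.pinch_z is the distance from the TCP to the grasp point, in m); z points along the fingers, y is the line along which they close (so a half turn about z gives the same grasp; the last joint's range is limited). The gripper opens to 93 mm and grips with 3 to 60 N. Pads are 15 mm wide; open, the fingers measure 128 mm over their backs; the gripper's body (75 mm by 188 mm) begins 65 mm behind the grasp point.
Start: joints at [-1.192, 0.599, -0.003, 1.599, 0.002, 0.943, -0.08], TCP at [0.319, 0.651, 0.219] pointing down, gripper open.
Joint ranges: [-2.57, 2.57], [-0.35, 1.97], [-1.29, 1.29], [0.11, 2.56], [-1.05, 4.19], [0.11, 1.86], [-2.63, 2.63]. Speed limits (rad/s): [2.22, 2.22, 3.01, 3.01, 3.14, 3.14, 3.14].

## Interface

Orientations are given as a unit quaternion [x, y, z, w].
In Python, from station import r gives the robot as it stands.
- The arm moves only by the tool move_arm, never from a script. Its argument "deltas" is text: rows parted by semicolons, each of 7 numbers parted by spaces: the shift along the world's x, y, z in units of 0.05 m (1.0 is 0.05 m), then the turn, a rotation vector about the world's x, y, z in units of 0.08 rad (1.0 is 0.08 rad), then the opening, from 0 (shut) to 1 (fully open). In form: x y z wx wy wz gripper; .... A call has 1 to 8 rows; each row shifts and turns the commanded pose from where the row before left it; what a row does not reach is not made up. A row lasts 1/10 s, in which the tool goes at most 50 mm and 8.59 degrees, less where a joint would pass 70% of its speed; a pose out of reach is approached as far as the arm can. A call with a number of a shift or a turn outside -1 to 1 is refused whole. A call with a gripper value outside its range is refused whole. The fingers move at their own pace and stop on an object; "squeeze" is the grip in N (left out, the last holds). Time passes only in rows, so rows that do not move let the fingers close. It gives the time, the measured TCP pose, the force, the opening and the grip force at its end, in the units of the state.
- r.get_state(): the state, without advancing time (a new reading comes with each control period).
- r.get_image(name): name is "side" or "top"; returns the picture (384x512x3 uint8, blue, green, red); there is no depth.
- r.calibration(name): a dict with "mtx" (3x3 intrinsics, pixels), "dist" ([k1, k2, p1, p2, k3] as OpenCV has them; the pictures are not rectified), "world_from_camera" (4x4, takes a point from camera to world coordinates). Camera axes: x right, y down, z forward; pixel columns grow to the right and rows downward; lengths in m; the calibration is good to about 2 mm. A picture is of the moment at which its call begins. calibration takes no time and is no camera call.
- r.sign_off(): hands the job in; it is judged then, once.
The state is a dict: "clock": time; "qpos": joint angles; "joint_velocities": joint speeds; "tau": joint torques, N m; "tcp_pos": TCP position; "ee_rot": TCP orientation; "contact_force": force on the tool from outside, world axes, zero at the start; "torque": the same for the moment, N m; "finger_gap": opening from 0.0 (shut) to 1.0 (fully open); "grip_force": force on a finger pad.
Only numpy, scipy, OpenCV 4.12 (cv2) and the standard library are available. Lean on these libraries where they do the work, as an engineer would, in place of code of your own. Each camera call takes 0.05 s, during which the arm holds its last target. There are 200 camera calls.

## Working session

There is one attempt and no reset: what is moved stays moved. The work goes in short steps, Python scripts to look and compute and a tool call to move; the robot and the scene stay as the last step left them, time stands still between calls to the robot, and variables do not carry over. Pictures are saved under pics/ and viewed, at most 10 in all, crops included, and the job is handed in when it is done.

Besides the shell and the picture viewer there is one more tool, called as name(argument=value, ...) on one line, values as JSON. move_arm: Moves the arm, as the interface text tells. Shifts and turns lie within -1 to 1; 1 stands for 0.05 m of shift or 0.08 rad of turn. Its arguments: {"type":"object","properties":{"deltas":{"type":"string"},"squeeze":{"type":"number"}},"required":["deltas"]}

```bash
mkdir -p pics
cat > h.py <<'E'
import numpy as np, cv2
from station import r
def ray(cam,uv):
    c=r.calibration(cam);K=np.array(c['mtx']);d=np.array(c['dist']);T=np.array(c['world_from_camera'])
    n=cv2.undistortPoints(np.array([[uv]],float),K,d)[0,0]
    return T[:3,3],T[:3,:3]@np.array([n[0],n[1],1.])
def onz(cam,uv,z):
    o,v=ray(cam,uv);return o+v*(z-o[2])/v[2]
def tri(a,b):
    o1,v1=ray('top',a);o2,v2=ray('side',b)
    A=np.c_[v1,-v2];s=np.linalg.lstsq(A,o2-o1,rcond=None)[0]
    p,q=o1+s[0]*v1,o2+s[1]*v2
    return (p+q)/2,np.linalg.norm(p-q)
def proj(cam,P):
    c=r.calibration(cam);T=np.linalg.inv(np.array(c['world_from_camera']))
    return cv2.projectPoints(np.array(P,float).reshape(-1,3),cv2.Rodrigues(T[:3,:3])[0],T[:3,3],np.array(c['mtx']),np.array(c['dist']))[0][:,0]
E
python3 - <<'E'
from h import *
for n in('top','side'):
    i=r.get_image(n);cv2.imwrite(f'pics/{n}0.png',i);cv2.imwrite(f'pics/{n}0b.png',cv2.resize(i,(800,600),interpolation=cv2.INTER_CUBIC))
    print(n,np.round(r.calibration(n)['world_from_camera'],3).tolist())
print(r.get_state())
E
```

```text
top [[-0.025, -0.992, 0.121, 0.51], [-1.0, 0.024, -0.017, 0.04], [0.014, -0.121, -0.993, 0.704], [0.0, 0.0, 0.0, 1.0]]
side [[0.821, -0.446, 0.356, 0.297], [-0.57, -0.625, 0.534, -0.413], [-0.016, -0.641, -0.767, 0.697], [0.0, 0.0, 0.0, 1.0]]
{'clock': 0.1, 'qpos': array([-1.19169357,  0.60004507, -0.00257902,  1.6000404 ,  0.00183657,
        0.94289572, -0.07983464]), 'joint_velocities': array([-0.00069841, -0.00224187,  0.00034693, -0.00237398, -0.00111615,
       -0.00053408, -0.00011208]), 'tau': array([ 4.54883353e-03, -7.66555309e+01,  1.50186080e+00, -2.52935833e+01,
       -5.23924478e-02,  1.36101581e-02,  3.99636906e-05]), 'tcp_pos': array([0.31894387, 0.65059507, 0.21784924]), 'ee_rot': array([ 2.25897189e-01,  9.74150902e-01, -6.87625258e-04, -8.81577593e-05]), 'contact_force': array([-0.28006901,  0.18142088,  0.91244729]), 'torque': array([-0.01686001, -0.01286434,  0.01242571]), 'grip_force': 0.0, 'finger_gap': 1.0016864141059454}
```

View pics/top0b.png

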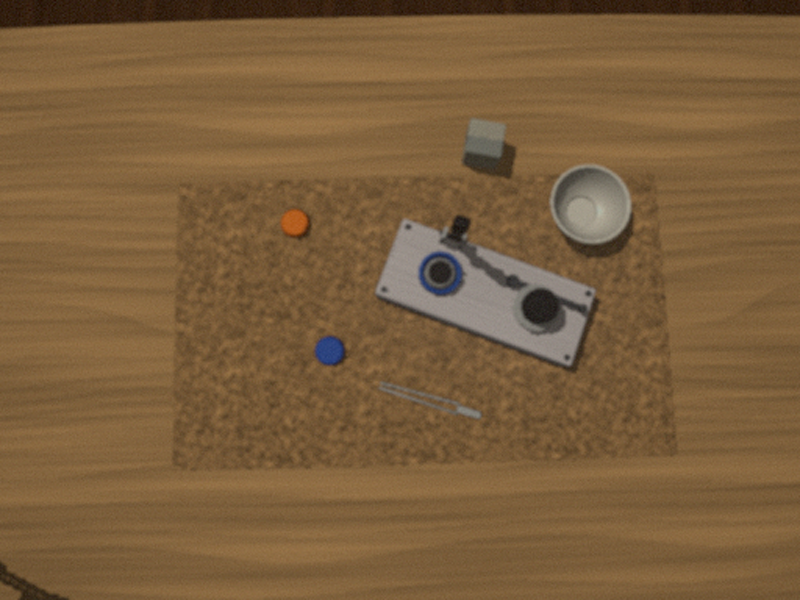

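View pics/side0b.png

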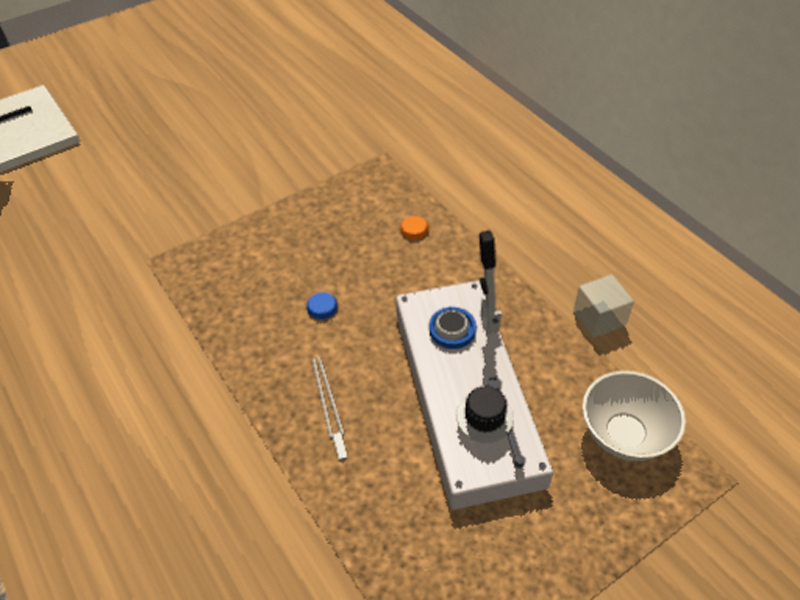

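The top view shows the base with its screws at about (408,227), (384,290), (588,294), (567,357) and the knob at (541,306). The side view shows the knob at (486,400) and the lever roughly upright with its handle at (487,248). These are coordinates in the enlarged 800x600 pictures. Next I triangulate these.

```bash
cat > m.py <<'E'
from h import *
k=.64
T=cv2.imread('pics/top0.png');S=cv2.imread('pics/side0.png')
def blob(img,c,rad,thr=70):
    # centroid of dark blob nearest to given seed (800x600 px)
    c=np.array(c)*k; g=img.max(2); m=(g<thr).astype(np.uint8)
    w=np.zeros_like(m);cv2.circle(w,tuple(int(round(x)) for x in c),rad,1,-1);m&=w
    n,l,s,ce=cv2.connectedComponentsWithStats(m)
    if n<2:return c
    j=1+np.argmax(s[1:,4]);return ce[j]
tp=[(408,227),(384,290),(588,294),(567,357)];sd=[(474,286),(405,299),(542,466),(459,484)]
P=[]
for a,b in zip(tp,sd):
    a,b=blob(T,a,4,100),blob(S,b,4,100);p,e=tri(a,b);P.append(p);print(np.round(p,4),round(e,4),a.round(1),b.round(1))
P=np.array(P);c=P.mean(0);ey=(P[0]+P[1]-P[2]-P[3]);yaw=np.arctan2(-ey[0],ey[1]);print('centre',c.round(4),'yaw',yaw)
R=np.array([[np.cos(yaw),-np.sin(yaw)],[np.sin(yaw),np.cos(yaw)]])
print('local screws',((P[:,:2]-c[:2])@R).round(4))
for nm,l in dict(hinge=(.042,.06),knob=(0,-.06),cradle=(0,.06)).items():print(nm,(c[:2]+R@l).round(4))
p,e=tri(np.array((541,304))*k,np.array((486,396))*k);print('knobtop tri',p.round(4),e)
p,e=tri(blob(T,(461,225),9,60),blob(S,(487,248),14,60));print('handle tri',p.round(4),e)
loc=R.T@(p[:2]-c[:2]);print('handle local',loc.round(4),'angle',np.arctan2(p[2]-.061,.042-loc[0]),np.hypot(p[2]-.061,.042-loc[0]))
E
python3 m.py
python3 - <<'E'
import cv2
t=cv2.imread('pics/top0.png')[120:250,230:400];s=cv2.imread('pics/side0.png')[140:330,245:360]
t=cv2.resize(t,(400,306),interpolation=2);s=cv2.resize(s,(363,600),interpolation=2)
import numpy as np
o=np.zeros((600,763,3),np.uint8);o[:306,:400]=t;o[:,400:]=s;cv2.imwrite('pics/crop.png',o)
E
```

```text
[0.6758 0.016  0.0358] 0.0019 [261.  144.7] [303.  182.8]
[0.5999 0.0473 0.0349] 0.0011 [245.3 185. ] [258.2 191. ]
[ 0.5893 -0.1987  0.036 ] 0.0017 [376.  187.3] [346.4 297.5]
[ 0.5135 -0.1686  0.0362] 0.0021 [362.7 228. ] [293.2 309.3]
centre [ 0.5946 -0.076   0.0358] yaw -0.38156977521444396
local screws [[ 0.0411  0.1156]
 [-0.0411  0.1164]
 [ 0.0408 -0.1159]
 [-0.0408 -0.1162]]
hinge [ 0.6559 -0.0359]
knob [ 0.5723 -0.1317]
cradle [ 0.617  -0.0203]
knobtop tri [ 0.5731 -0.1293  0.0819] 0.0001660831540525085
handle tri [ 0.6459 -0.0316  0.1537] 0.000442051826240562
handle local [0.031  0.0603] angle 1.4532015994777787 0.09334540986780762
```

View pics/crop.png

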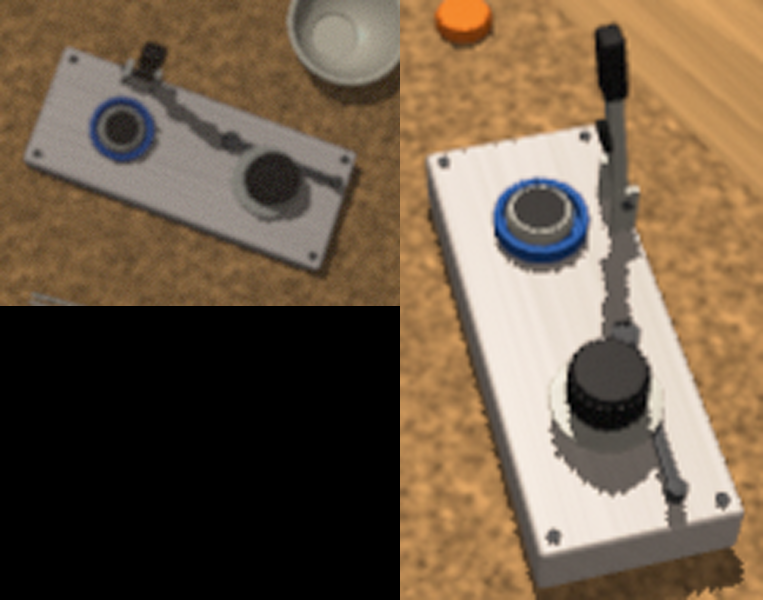

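move_arm(deltas="0.45 -0.87 0.05 0 0 0.1 0;0.45 -0.87 0.05 0 0 0.1 0;0.45 -0.87 0.05 0 0 0.1 0;0.45 -0.87 0.05 0 0 0.1 0;0.45 -0.87 0 0 0 0.1 0;0.45 -0.87 0 0 0 0.1 0;0.45 -0.87 0 0 0 0.1 0;0.45 -0.87 0 0 0 0.1 0", squeeze=20)

```text
clock: 0.9
tcp_pos: [0.4996, 0.301, 0.2285]
ee_rot: [0.194, 0.981, -0.0, -0.0]
contact_force: [1.0, 0.1, -0.8]
finger_gap: 0.36
grip_force: 0.0
```

move_arm(deltas="0.45 -0.87 0 0 0 0.1 0;0.45 -0.87 0 0 0 0 0;0.45 -0.87 0 0 0 0 0;0.45 -0.87 0 0 0 0 0;0.45 -0.87 0 0 0 0 0;0.45 -0.87 0 0 0 0 0;0.45 -0.87 0 0 0 0 0;0.4 -0.8 0 0 0 0 0")

```text
clock: 1.7
tcp_pos: [0.6772, -0.044, 0.2283]
ee_rot: [0.191, 0.982, -0.0, -0.0]
contact_force: [0.2, 0.1, 0.8]
finger_gap: 0.004
grip_force: 0.0
```

move_arm(deltas="0.24 -0.1 0 0 0 0 0;0 0 -0.8 0 0 0 0;0 0 -0.74 0 0 0 0;-0.3 0.12 0 0 0 0 0;-0.3 0.12 0 0 0 0 0")

```text
clock: 2.2
tcp_pos: [0.6574, -0.0339, 0.1494]
ee_rot: [0.191, 0.982, -0.0, -0.002]
contact_force: [2.0, 0.6, -0.6]
finger_gap: 0.007
grip_force: 0.8
```

move_arm(deltas="-0.2 0.08 -0.04 0 0 0 0;-0.2 0.08 -0.04 0 0 0 0;-0.23 0.09 -0.1 0 0 0 0;-0.23 0.09 -0.12 0 0 0 0")

```text
clock: 2.6
tcp_pos: [0.6158, -0.0171, 0.137]
ee_rot: [0.191, 0.982, 0.0, 0.001]
contact_force: [1.6, -0.2, 0.4]
finger_gap: 0.006
grip_force: 0.6
```

move_arm(deltas="-0.18 0.06 -0.18 0 0 0 0;-0.18 0.06 -0.2 0 0 0 0;-0.13 0.05 -0.23 0 0 0 0;-0.12 0.05 -0.23 0 0 0 0;-0.05 0.02 -0.18 0 0 0 0;-0.04 0.02 -0.16 0 0 0 0")

```text
clock: 3.2
tcp_pos: [0.5804, -0.0042, 0.0773]
ee_rot: [0.191, 0.982, 0.0, -0.0]
contact_force: [-0.7, -0.5, 1.7]
finger_gap: 0.006
grip_force: 0.5
```

Run:
```python
from h import *
i=r.get_image('side');cv2.imwrite('pics/s1.png',cv2.resize(i[120:320,200:400],(600,600),interpolation=2))
```

```text
(no output)
```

View pics/s1.png

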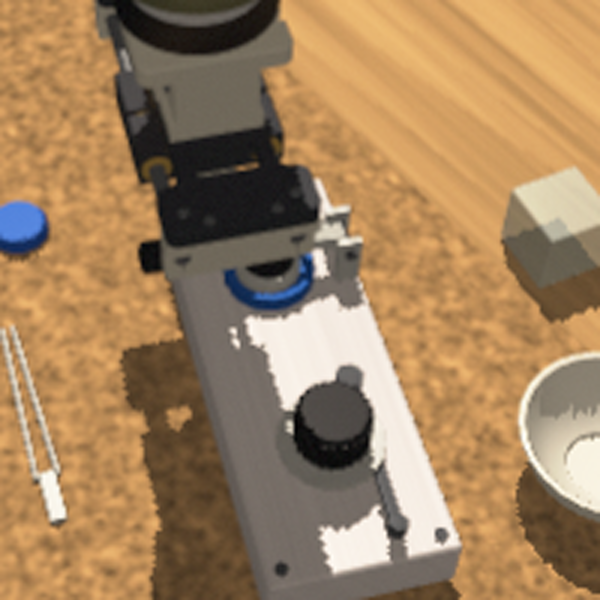

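The lever is nearly shut: its handle end shows at (150,256), left of the gripper body. I press it the rest of the way gently.

move_arm(deltas="0 0 -0.1 0 0 0 0;0 0 -0.08 0 0 0 0;0 0 -0.04 0 0 0 0")

```text
clock: 3.55
tcp_pos: [0.5808, -0.0046, 0.0673]
ee_rot: [0.191, 0.982, 0.0, 0.0]
contact_force: [-7.4, 0.4, 31.5]
finger_gap: 0.01
grip_force: 15.5
```

move_arm(deltas="0 0 -0.03 0 0 0 0;0 0 0 0 0 0 0")

```text
clock: 3.75
tcp_pos: [0.5809, -0.0046, 0.0673]
ee_rot: [0.191, 0.982, 0.0, 0.001]
contact_force: [-7.0, 0.6, 27.8]
finger_gap: 0.008
grip_force: 13.5
```

move_arm(deltas="0 0 0.5 0 0 0 0;0 0 0.8 0 0 1 1;0 -0.4 0 0 0 1 1;0 -0.4 0 0 0 1 1;0 -0.4 0 0 0 1 1;0 -0.4 0 0 0 1 1;0 -0.4 0 0 0 1 1;-0.17 -0.54 0 0 0 1 1")

```text
clock: 4.55
tcp_pos: [0.5733, -0.1316, 0.1302]
ee_rot: [-0.09, 0.996, 0.0, 0.001]
contact_force: [-0.4, 0.3, -0.2]
finger_gap: 0.555
grip_force: 0.0
```

move_arm(deltas="0 0 0 0 0 1 1;0 0 0 0 0 1 1;0 0 0 0 0 1 1;0 0 0 0 0 1 1;0 0 0 0 0 0.7 1;0 0 0 0 0 0 1")

```text
clock: 5.15
tcp_pos: [0.5723, -0.132, 0.1301]
ee_rot: [-0.273, 0.962, -0.0, 0.0]
contact_force: [-0.3, 0.5, 0.2]
finger_gap: 0.994
grip_force: 0.0
```

Run:
```python
from h import *
s=r.get_state();print(s['qpos'].round(3),s['torque'].round(3))
i=r.get_image('side');cv2.imwrite('pics/s2raw.png',i);cv2.imwrite('pics/s2.png',cv2.resize(i[120:320,200:400],(600,600),interpolation=2))
# knob centre from initial pictures: dark blob, cast on known-height planes
T=cv2.imread('pics/top0.png');S=cv2.imread('pics/side0.png')
for n,I,c,rad in(('top',T,(346,195),14),('side',S,(311,260),17)):
    m=(I.max(2)<62).astype(np.uint8);w=np.zeros_like(m);cv2.circle(w,c,rad,1,-1);m&=w
    k,l,st,ce=cv2.connectedComponentsWithStats(m);j=1+np.argmax(st[1:,4]);print(n,st[j],ce[j],onz(n,ce[j],.07).round(4),onz(n,ce[j],.066).round(4))
```

```text
[ 0.32   0.56  -0.276  1.987  0.249  0.626  2.004] [0.072 0.056 0.006]
top [334 185  25  23 419] [345.78520286 195.94033413] [ 0.5718 -0.1315  0.07  ] [ 0.5722 -0.1326  0.066 ]
side [298 250  26  27 302] [309.79139073 267.64238411] [ 0.5617 -0.142   0.07  ] [ 0.5634 -0.1402  0.066 ]
```

View pics/s2.png

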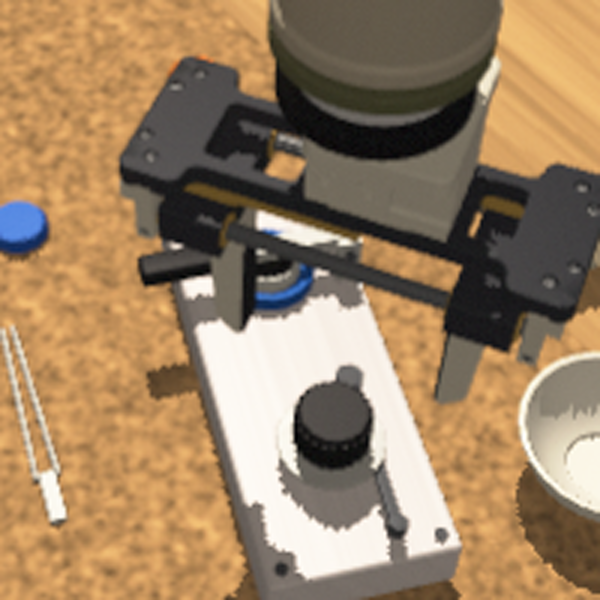

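The lever lies shut: its handle end is at (145,270) and the bar runs over the cradle. The knob is at (333,410), between the open fingers' line, and the arm stud is at (397,527). I go down and grip.

move_arm(deltas="0 0 -0.5 0 0 0 0.7;0 0 -0.5 0 0 0 0.7;0 0 -0.46 0 0 0 0.7;0 0 0 0 0 0 0;0 0 0 0 0 0 0;0 0 0 0 0 0 0;0 0 0 0 0 0 0;0 0 0 0 0 0 0", squeeze=40)

```text
clock: 6.0
tcp_pos: [0.5726, -0.1314, 0.0582]
ee_rot: [-0.273, 0.962, -0.0, 0.001]
contact_force: [-0.5, 0.7, 4.7]
finger_gap: 0.397
grip_force: 40.0
```

```bash
cat > w.py <<'E'
from h import *
import sys
# predicted stud pixel for given pawl angles, and darkness along the arc
yaw=-.3816;R=np.array([[np.cos(yaw),-np.sin(yaw)],[np.sin(yaw),np.cos(yaw)]]);c=np.array([.5946,-.076])
piv=np.array([float(sys.argv[2]) if len(sys.argv)>2 else .036,-.024])
i=r.get_image('side');cv2.imwrite(f'pics/{sys.argv[1]}.png',i)
g=cv2.GaussianBlur(i.max(2),(3,3),0).astype(np.float32)
A=np.arange(-.3,.36,.04)
P=[[*(c+R@(piv+.088*np.array([np.sin(a),-np.cos(a)]))),.052] for a in A]
p=proj('side',P).astype(np.float32)
v=cv2.remap(g,p[:,:1],p[:,1:],1)[:,0]
print(' '.join(f'{a:.2f}:{x:.0f}' for a,x in zip(A,v)))
s=r.get_state();print(s['torque'].round(3),'tau7',s['tau'][6].round(3),'q7',s['qpos'][6].round(3))
E
python3 w.py a0
python3 - <<'E'
from h import *
print(onz('side',(200+397/3,120+527/3),.052).round(4))
yaw=-.3816;R=np.array([[np.cos(yaw),-np.sin(yaw)],[np.sin(yaw),np.cos(yaw)]])
print(R.T@(onz('side',(200+397/3,120+527/3),.052)[:2]-[.5946,-.076]))
E
```

```text
-0.30:127 -0.26:76 -0.22:47 -0.18:71 -0.14:217 -0.10:252 -0.06:252 -0.02:251 0.02:252 0.06:247 0.10:230 0.14:234 0.18:223 0.22:212 0.26:207 0.30:197 0.34:195
[ 0.278  0.289 -0.053] tau7 0.041 q7 1.955
[ 0.5668 -0.1897  0.052 ]
[ 0.01650943 -0.1158447 ]
```

move_arm(deltas="0 0 0 0 0 -0.5 0;0 0 0 0 0 -0.8 0;0 0 0 0 0 -0.8 0;0 0 0 0 0 -0.8 0;0 0 0 0 0 -0.8 0;0 0 0 0 0 -0.8 0")

```text
clock: 6.65
tcp_pos: [0.5726, -0.1315, 0.0582]
ee_rot: [-0.095, 0.995, -0.0, 0.001]
contact_force: [-0.3, 0.8, 7.1]
finger_gap: 0.398
grip_force: 40.0
```

```bash
python3 w.py a1 .0184
```

```text
-0.30:129 -0.26:128 -0.22:128 -0.18:128 -0.14:129 -0.10:127 -0.06:74 -0.02:47 0.02:85 0.06:230 0.10:252 0.14:252 0.18:251 0.22:252 0.26:247 0.30:206 0.34:201
[ 0.293  0.274 -0.004] tau7 0.345 q7 1.712
```

move_arm(deltas="0 0 0 0 0 -0.8 0;0 0 0 0 0 -0.8 0;0 0 0 0 0 -0.8 0;0 0 0 0 0 -0.8 0;0 0 0 0 0 -0.8 0;0 0 0 0 0 -0.8 0;0 0 0 0 0 -0.8 0")

```text
clock: 7.4
tcp_pos: [0.5726, -0.1315, 0.0582]
ee_rot: [0.129, 0.992, 0.0, 0.001]
contact_force: [-0.8, 1.0, 6.7]
finger_gap: 0.4
grip_force: 40.0
```

```bash
python3 w.py a2 .0184
```

```text
-0.30:127 -0.26:127 -0.22:127 -0.18:127 -0.14:128 -0.10:127 -0.06:99 -0.02:49 0.02:67 0.06:197 0.10:251 0.14:251 0.18:251 0.22:252 0.26:247 0.30:205 0.34:201
[ 0.377  0.195 -0.045] tau7 0.348 q7 1.422
```

move_arm(deltas="0 0 0 0 0 -0.8 0;0 0 0 0 0 -0.8 0;0 0 0 0 0 -0.8 0;0 0 0 0 0 -0.8 0;0 0 0 0 0 -0.8 0")

```text
clock: 7.95
tcp_pos: [0.5726, -0.1314, 0.0582]
ee_rot: [0.285, 0.959, 0.0, 0.001]
contact_force: [-1.1, 0.6, 7.4]
finger_gap: 0.399
grip_force: 40.0
```

```bash
python3 w.py a3 .0184
```

```text
-0.30:125 -0.26:124 -0.22:124 -0.18:124 -0.14:125 -0.10:125 -0.06:123 -0.02:74 0.02:46 0.06:55 0.10:189 0.14:250 0.18:250 0.22:251 0.26:245 0.30:200 0.34:198
[0.198 0.286 0.111] tau7 0.22 q7 1.218
```

move_arm(deltas="0 0 0 0 0 -0.8 0;0 0 0 0 0 -0.8 0;0 0 0 0 0 -0.8 0")

```text
clock: 8.3
tcp_pos: [0.5726, -0.1314, 0.0582]
ee_rot: [0.375, 0.927, 0.0, 0.001]
contact_force: [-1.0, -0.3, 6.8]
finger_gap: 0.396
grip_force: 40.0
```

```bash
python3 w.py a4 .0184
```

```text
-0.30:124 -0.26:124 -0.22:124 -0.18:124 -0.14:125 -0.10:125 -0.06:125 -0.02:123 0.02:90 0.06:45 0.10:47 0.14:88 0.18:171 0.22:248 0.26:245 0.30:201 0.34:198
[0.076 0.308 0.098] tau7 0.253 q7 1.097
```

move_arm(deltas="0 0 0 0 0 -0.8 0;0 0 0 0 0 -0.8 0")

```text
clock: 8.55
tcp_pos: [0.5726, -0.1315, 0.0582]
ee_rot: [0.434, 0.901, 0.0, 0.001]
contact_force: [-1.4, 0.7, 8.1]
finger_gap: 0.397
grip_force: 40.0
```

```bash
python3 w.py a5 .0184
```

```text
-0.30:124 -0.26:124 -0.22:124 -0.18:124 -0.14:125 -0.10:124 -0.06:125 -0.02:124 0.02:121 0.06:83 0.10:45 0.14:49 0.18:98 0.22:131 0.26:137 0.30:164 0.34:198
[0.065 0.358 0.092] tau7 0.29 q7 1.016
```

move_arm(deltas="0 0 0 0 0 -0.8 0;0 0 0 0 0 0 0")

```text
clock: 8.8
tcp_pos: [0.5726, -0.1314, 0.0582]
ee_rot: [0.462, 0.887, 0.0, 0.001]
contact_force: [-0.5, 0.3, 7.7]
finger_gap: 0.399
grip_force: 40.0
```

```bash
python3 w.py a6 .0184
```

```text
-0.30:125 -0.26:124 -0.22:124 -0.18:125 -0.14:125 -0.10:125 -0.06:125 -0.02:124 0.02:123 0.06:111 0.10:52 0.14:46 0.18:65 0.22:121 0.26:131 0.30:179 0.34:199
[ 0.025  0.404 -0.056] tau7 -0.085 q7 0.979
```

move_arm(deltas="0 0 0 0 0 -0.8 0;0 0 0 0 0 0 0")

```text
clock: 9.05
tcp_pos: [0.5726, -0.1315, 0.0582]
ee_rot: [0.491, 0.871, 0.0, 0.001]
contact_force: [-1.6, 0.7, 7.5]
finger_gap: 0.397
grip_force: 40.0
```

```bash
python3 w.py a7 .0184
```

```text
-0.30:125 -0.26:125 -0.22:124 -0.18:124 -0.14:125 -0.10:125 -0.06:125 -0.02:124 0.02:123 0.06:117 0.10:57 0.14:46 0.18:56 0.22:119 0.26:131 0.30:180 0.34:199
[0.111 0.363 0.086] tau7 -0.179 q7 0.938
```

move_arm(deltas="0 0 0 0 0 -0.8 0;0 0 0 0 0 0 0")

```text
clock: 9.3
tcp_pos: [0.5726, -0.1315, 0.0582]
ee_rot: [0.518, 0.855, 0.0, 0.001]
contact_force: [-0.9, 0.6, 8.5]
finger_gap: 0.394
grip_force: 40.0
```

```bash
python3 w.py a8 .0184
```

```text
-0.30:126 -0.26:125 -0.22:125 -0.18:126 -0.14:126 -0.10:126 -0.06:126 -0.02:125 0.02:124 0.06:117 0.10:58 0.14:47 0.18:58 0.22:119 0.26:132 0.30:180 0.34:200
[ 0.016  0.344 -0.106] tau7 -0.025 q7 0.897
```

move_arm(deltas="0 0 0 0 0 -0.8 0;0 0 0 0 0 0 0")

```text
clock: 9.55
tcp_pos: [0.5726, -0.1315, 0.0582]
ee_rot: [0.546, 0.838, 0.0, 0.001]
contact_force: [-1.7, 1.6, 6.7]
finger_gap: 0.402
grip_force: 40.0
```

```bash
python3 w.py a9 .0184
```

```text
-0.30:126 -0.26:126 -0.22:126 -0.18:126 -0.14:127 -0.10:126 -0.06:126 -0.02:125 0.02:124 0.06:105 0.10:49 0.14:47 0.18:72 0.22:126 0.26:133 0.30:181 0.34:200
[ 0.015  0.395 -0.048] tau7 -0.109 q7 0.856
```

move_arm(deltas="0 0 0 0 0 -0.6 0;0 0 0 0 0 0 0")

```text
clock: 9.8
tcp_pos: [0.5726, -0.1315, 0.0582]
ee_rot: [0.565, 0.825, 0.001, 0.001]
contact_force: [-1.2, 0.9, 7.2]
finger_gap: 0.398
grip_force: 40.0
```

```bash
python3 w.py b0 .0184
```

```text
-0.30:126 -0.26:126 -0.22:126 -0.18:126 -0.14:127 -0.10:126 -0.06:126 -0.02:125 0.02:123 0.06:78 0.10:46 0.14:50 0.18:102 0.22:128 0.26:133 0.30:182 0.34:201
[ 0.044  0.442 -0.262] tau7 0.15 q7 0.826
```

move_arm(deltas="0 0 0 0 0 -0.6 0;0 0 0 0 0 0 0")

```text
clock: 10.05
tcp_pos: [0.5725, -0.1317, 0.0582]
ee_rot: [0.586, 0.811, 0.001, 0.001]
contact_force: [-1.3, -0.1, 7.7]
finger_gap: 0.397
grip_force: 40.0
```

```bash
python3 w.py b1 .0184
```

```text
-0.30:127 -0.26:127 -0.22:126 -0.18:126 -0.14:126 -0.10:126 -0.06:127 -0.02:114 0.02:54 0.06:47 0.10:67 0.14:120 0.18:126 0.22:129 0.26:133 0.30:182 0.34:201
[ 0.059  0.361 -0.904] tau7 0.777 q7 0.794
```

move_arm(deltas="0 0 0 0 0 -0.6 0;0 0 0 0 0 0 0")

```text
clock: 10.3
tcp_pos: [0.5726, -0.1317, 0.0582]
ee_rot: [0.605, 0.796, 0.001, 0.001]
contact_force: [-1.5, 1.5, 7.9]
finger_gap: 0.401
grip_force: 40.0
```

```bash
python3 w.py b2 .0184
```

```text
-0.30:127 -0.26:126 -0.22:127 -0.18:127 -0.14:128 -0.10:127 -0.06:118 -0.02:57 0.02:47 0.06:68 0.10:125 0.14:151 0.18:128 0.22:130 0.26:134 0.30:183 0.34:202
[ 0.072  0.371 -0.609] tau7 0.523 q7 0.764
```

move_arm(deltas="0 0 0 0 0 -0.6 0;0 0 0 0 0 0 0")

```text
clock: 10.55
tcp_pos: [0.5726, -0.1315, 0.0582]
ee_rot: [0.623, 0.782, 0.001, 0.0]
contact_force: [-1.7, 0.5, 8.2]
finger_gap: 0.399
grip_force: 40.0
```

```bash
python3 w.py b3 .0184
```

```text
-0.30:127 -0.26:127 -0.22:118 -0.18:75 -0.14:52 -0.10:77 -0.06:127 -0.02:126 0.02:125 0.06:127 0.10:128 0.14:128 0.18:127 0.22:130 0.26:134 0.30:183 0.34:201
[ 0.099  0.37  -0.018] tau7 -0.095 q7 0.734
```

move_arm(deltas="0 0 0 0 0 -0.6 0;0 0 0 0 0 0 0;0 0 0 0 0 0 0")

```text
clock: 10.9
tcp_pos: [0.5726, -0.1315, 0.0582]
ee_rot: [0.641, 0.767, 0.001, 0.0]
contact_force: [-2.0, 0.8, 6.7]
finger_gap: 0.395
grip_force: 40.0
```

```bash
python3 w.py b4 .0184
```

```text
-0.30:128 -0.26:127 -0.22:121 -0.18:58 -0.14:47 -0.10:68 -0.06:123 -0.02:126 0.02:125 0.06:127 0.10:128 0.14:128 0.18:127 0.22:130 0.26:134 0.30:183 0.34:202
[ 0.104  0.458 -0.056] tau7 0.0 q7 0.704
```

move_arm(deltas="0 0 0 0 0 0 0.7;0 0 0 0 0 0 0.7;0 0 0 0 0 0 0.7;0 0 0 0 0 0 0.7;0 0 0.4 0 0 0 0.7;0 0 0.8 0 0 0 0.7;0 0 1 0 0 0 0.7;0 0 1 0 0 0 0.7")

```text
clock: 11.75
tcp_pos: [0.5715, -0.1315, 0.2184]
ee_rot: [0.641, 0.767, -0.001, -0.001]
contact_force: [1.1, 0.5, -0.0]
finger_gap: 0.699
grip_force: 0.0
```

move_arm(deltas="-0.5 -0.8 0.5 0 0 0 0.7;-0.5 -0.8 0 0 0 0 0.7;-0.5 -0.8 0 0 0 0 0.7;0 -0.8 0 0 0 0 0.7;0 -0.8 0 0 0 0 0.7;0 0 0 0 0 0 0.7")

```text
clock: 12.35
tcp_pos: [0.4973, -0.3348, 0.241]
ee_rot: [0.644, 0.765, -0.001, 0.001]
contact_force: [0.5, 0.3, 0.4]
finger_gap: 0.698
grip_force: 0.0
```

```bash
python3 w.py c0 .0184
python3 - <<'E'
from h import *
a=r.get_image('top')[110:260,220:420];b=cv2.imread('pics/c0.png')[120:320,200:400]
o=np.zeros((400,800,3),np.uint8);o[:300,:400]=cv2.resize(a,(400,300));o[:,400:]=cv2.resize(b,(400,400));cv2.imwrite('pics/c1.png',o)
E
```

```text
-0.30:139 -0.26:174 -0.22:208 -0.18:111 -0.14:100 -0.10:139 -0.06:237 -0.02:241 0.02:240 0.06:241 0.10:242 0.14:241 0.18:240 0.22:242 0.26:234 0.30:181 0.34:176
[-0.068  0.025 -0.024] tau7 0.332 q7 0.941
```

View pics/c1.png

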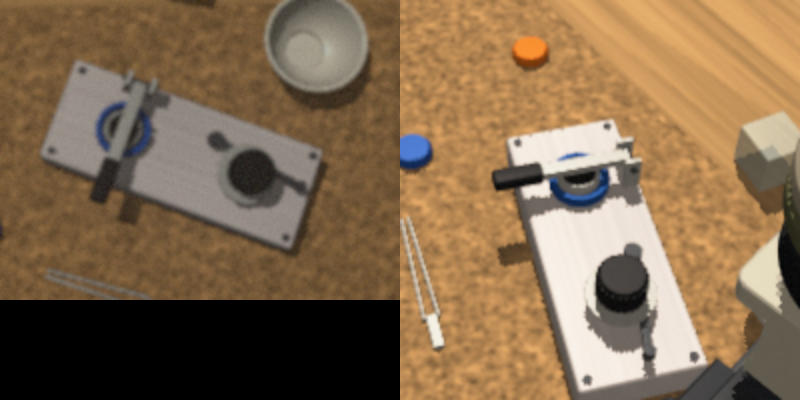

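The lever is shut over the watch (handle at (105,180) in the top crop), and the stud has swung in and stayed there (side crop (648,352), pawl about -0.15). The robot is clear of everything, so I hand in.

```bash
python3 -c "
from station import r
print(r.sign_off())"
```

```text
the job is handed in; nothing more can be done
None
```

I handed the job in at about 12 s; the verdict was not returned. The last pictures show the lever shut over the watch, the spring arm in the notch (pawl about -0.15 rad) and the robot clear.

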